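Snap down the spice step and stand the jar on it

ROBOT

A 7-joint arm with a two-finger parallel gripper is mounted at the origin on a cart in front of the work surface, level with it; the furniture and walls round the work are solid. World frame = base frame: x ahead of the robot, y to its left, z up, the work surface at z = 0. Lengths are in m, angles in rad, forces in N, time in s.
With the tool pointing down it reaches from about 0.425 to 0.875 m from the base axis. Payload 8.4 kg.
Tool frame: the origin (TCP) lies midway between the tips of the shut fingers; the grasp point (between the pads) lies 19 mm behind it; z points along the fingers, y is the line along which they close (so a half turn about z gives the same grasp; the last joint's range is limited). The gripper opens to 85 mm and grips with 20 to 120 N. Pads are 22 mm wide; open, the fingers measure 114 mm over their backs; the gripper's body (76 mm by 85 mm) begins 54 mm behind the grasp point. The pads swing forward as they close: fully open they stand 13 mm farther back than shut.
Start: joints at [1.033, 0.333, 0.04, 1.465, -0.013, 1.343, -0.059], TCP at [0.276, -0.588, 0.231] pointing down, gripper open.
Joint ranges: [-2.58, 2.58], [-0.38, 2.09], [-1.3, 1.39], [0.25, 2.4], [-1.5, 4.64], [0.08, 2.09], [-2.65, 2.65]. Speed limits (rad/s): [2.22, 2.22, 2.79, 2.79, 3.14, 3.14, 3.14].

INTERFACE

Orientations are given as a unit quaternion [x, y, z, w].
In Python, from plant import manip, readout, eyes gives the robot as it stands. Calls block until the motion is done:
- manip.move_ptp(position, orientation): joint-space move of the TCP to a pose.
- manip.movel(position, rate=0.15, rot=None): straight line of the TCP; rot=None keeps the orientation; rate is the mean speed in m/s.
- manip.move_j(angles): joint-space move.
- manip.grip(opening, effort=None): finger opening in m; effort is the grip in N (None keeps the last); returns when the fingers have stopped.
- manip.hold(seconds).
- manip.solve_ik(position, orientation): joint angles nearest the present ones, or None.
- readout.sense(): the state.
- eyes.read_camera(name): name is "side" or "top" or "wrist"; returns (picture, depth): 420x560x3 uint8, blue, green, red; 420x560 float32, m along the optical axis (not along the pixel's ray), 0 where there is no reading.
- eyes.camera_model(name): a dict with "fx", "fy", "cx", "cy" (pixels), "k1" (the pictures are not rectified: a ray, as slopes to the right and down, at radius r is drawn at 1 + k1 r^2 times it, then the intrinsics apply), "position" and "rotation" of the camera in the world. Camera axes: x right, y down, z forward; pixel columns grow to the right and rows downward; lengths in m; the calibration is good to about 2 mm. A picture is of the moment at which its call begins: read the wrist's pose just before it. camera_model takes no time and is no camera call; for the wrist camera it gives the pose at the moment of the call.
A pose or a line that the arm cannot do raises manip.PlanningError and nothing moves.
- manip.finish_job(): hands the job in; it is judged then, once.
The state is a dict: "time": time; "joint_positions": joint angles; "qvel": joint speeds; "joint_efforts": joint torques, N m; "eef_pos": TCP position; "eef_rot": TCP orientation; "ft_force": force on the tool from outside, world axes, zero at the start; "ft_torque": the same for the moment, N m; "opening": finger opening in m; "gripper_force": force on a finger pad.
Only numpy, scipy, OpenCV 4.12 (cv2) and the standard library are available. Lean on these libraries where they do the work, as an engineer would, in place of code of your own. Each camera call takes 0.05 s, during which the arm holds its last target. There are 200 camera calls.

TASK

Fold down the sprung wooden step of the spice stand: push the upright tread over its dead point so that it snaps down, then press the lowered tread down near its hinge until it is seated fully home against its hard stop. Never force it: no push on the stand over about 30 newtons. Then stand the spice jar upright in the middle of the step and let go, keeping the jar upright on the way and leaving the other things where they are.

Things in the scene. Friction and masses are not known exactly. Their poses are not given: they have to be found in the camera images.
- stand: Spice stand fixed to the worktop: steel base plate 200 x 150 x 9 mm (x = -95 to +105 mm), two hinge cheeks 97 mm high, 138 mm apart along y, at x = 0. Origin on the worktop under the hinge; x points to the side where the step comes to lie, y along the hinge, z up. Hinge axis along y, in slots of the cheeks, about 68 mm up at first. The space on the -x side of the folded tread is free.
- step (a joint): Swing of the tread, rad. 0 = folded up, leaning 20 degrees from vertical to the stand's -x side; grows as it swings over the top to +x; stop at 1.92 = level. An over-centre spring pulls it back to 0 below about 0.87 (leaning 30 degrees to +x) and on to 1.92 above; damped, the snap takes a second or two. To start it takes about 7 N square to the board 90 mm from the hinge, then less.
- step_seat (a joint): How far the hinge with the tread is pushed down in the cheeks' slots, m. 0 = up, not seated. It is a tight slide: about 12 N straight down on the lowered tread moves it, slowly or fast, to 0.008 = home, a hard stop where the force jumps up; it stays where it is left. Press 30 to 50 mm from the hinge axis: farther out the tread bends down a little under load.
- step_middle (a point): Middle of the wooden tread's upper face (it looks to the stand's -x side while folded), 65 mm from the hinge axis. The tread is a board 120 mm wide along the hinge, 10 mm thick, from 15 to 115 mm from the axis, its middle plane through the axis.
- step_edge (a point): Middle of the tread's front edge on that face, 115 mm from the axis: about 178 mm above the worktop while folded, 73 mm when down and 65 mm when home. A shim under the hinge, different on each stand, raises or lowers hinge, tread and home stop by up to 10 mm; the joint values do not show it, so home must be felt.
- jar: Spice jar: slim round glass jar 41 mm in diameter and 105 mm high with a dark lid, about 0.11 kg. Origin at the centre of its underside, z up.
- shaker: Bystander: small glass salt shaker with a domed grey top, 44 mm in diameter, 90 mm high, beside the jar; origin at the centre of its underside. Shaker and jar may have changed places.
- mandarin: Bystander: mandarin, 50 mm in diameter; origin at its underside.
- teaspoon: Bystander: steel teaspoon, 132 x 26 mm; origin at its underside.
- garlic: Bystander: garlic bulb, 60 mm in diameter; origin at its underside.
- mug: Bystander: mug with a handle, 81 x 113 mm, 101 mm high; origin at its underside.
- onion: Bystander: onion, 79 mm in diameter, 85 mm high; origin at its underside.
There are look-alikes about, which are no part of the job. What is shaped like the jar but orange or red is not meant.

How it is judged:
On the way:
1. the step has snapped down and been pressed fully home, before the jar is put on it (value of joint step above 1.85 rad and value of joint step_seat above 0.007 m and not (contact force between jar and stand above 0.05 N)), for 0.2 s.
At the end, for the whole second after the job is handed in: The step is down at its stop (step over 1.85) and pressed home (step_seat over 7 mm of its 8); the jar stands at rest on it, upright within 0.15 rad, its underside within 35 mm of the middle of the tread (value of joint step above 1.85 rad and value of joint step_seat above 0.007 m and horizontal distance between jar and step_middle below 0.035 m and z of jar in the frame of stand between 0.045 and 0.085 m and angle between jar's own z axis and vertical below 0.15 rad and linear speed of jar below 0.02 m/s and contact force between jar and stand above 0.3 N); the robot touches nothing.
It fails at once if the stand is pushed with more than 30 N, by the robot or by the jar in its grip (contact force between any of the fingers, the arm, jar and stand above 30 N).
It fails at once if the jar is tipped by more than 0.6 rad (angle between jar's own z axis and vertical above 0.6 rad).
It fails at once if another thing is moved by more than 30 mm (distance of any of shaker, mandarin, teaspoon, garlic, mug, onion from where it was at the start of the episode above 0.03 m).
It also fails if it takes over 67 s, if anything falls off the work surface, if the arm or the gripper's body presses on something with over 40 N, if the wrist force passes 120 N, or if a joint passes its speed limit or range.

## Working session

There is one attempt and no reset: what is moved stays moved. The work goes in short steps, each a Python script; the robot and the scene stay as the last script left them, time stands still between calls to the robot, and variables do not carry over. Pictures are saved under pics/ and viewed, at most 10 in all, crops included, and the job is handed in when it is done.

```bash
mkdir -p pics; ls; cat > h.py <<'E'
import numpy as np, cv2
from plant import manip, readout, eyes
def shot(n):
    m=eyes.camera_model(n); p,d=eyes.read_camera(n); np.savez(f'pics/{n}.npz',p=p,d=d,**{k:np.array(v) for k,v in m.items()}); return p,d,m
def load(n): return np.load(f'pics/{n}.npz')
def world(n,u,v,z=None):
    L=load(n) if isinstance(n,str) else n
    u=np.atleast_1d(u).astype(float);v=np.atleast_1d(v).astype(float)
    xd=(u-L['cx'])/L['fx'];yd=(v-L['cy'])/L['fy'];x,y=xd.copy(),yd.copy()
    for _ in range(20):
        s=1+L['k1']*(x*x+y*y);x=xd/s;y=yd/s
    R=np.array(L['rotation'])
    if R.shape!=(3,3):
        from scipy.spatial.transform import Rotation as Ro; R=Ro.from_quat(R).as_matrix()
    ray=np.stack([x,y,np.ones_like(x)],1)@R.T;o=np.array(L['position'])
    if z is None: t=L['d'][np.round(v).astype(int),np.round(u).astype(int)]
    else: t=(z-o[2])/ray[:,2]
    return o+ray*np.asarray(t).reshape(-1,1)
E
python3 - <<'E'
from h import *
a=shot('top');b=shot('side')
cv2.imwrite('pics/t1.png',a[0]);cv2.imwrite('pics/s1.png',b[0])
for x in(a,b):print({k:np.round(v,3) for k,v in x[2].items()})
s=readout.sense();print(s)
E
```

```text
pics
{'fx': np.float64(458.406), 'fy': np.float64(458.406), 'cx': np.float64(284.004), 'cy': np.float64(210.846), 'k1': np.float64(-0.131), 'position': array([ 0.386, -0.099,  1.264]), 'rotation': array([ 0.713, -0.696,  0.065, -0.061])}
{'fx': np.float64(519.394), 'fy': np.float64(519.394), 'cx': np.float64(284.401), 'cy': np.float64(204.371), 'k1': np.float64(0.041), 'position': array([0.39 , 0.836, 0.984]), 'rotation': array([-0.079,  0.906, -0.413,  0.048])}
{'time': 0.1, 'joint_positions': array([ 1.03278711,  0.33383345,  0.03986737,  1.46618528, -0.01341956,
        1.34325309, -0.0584757 ]), 'qvel': array([ 0.00030887, -0.00292605, -0.00049696, -0.00268036,  0.00120036,
       -0.00140641,  0.00064619]), 'joint_efforts': array([ 4.00659599e-03, -6.60007668e+01,  1.37032013e+00, -4.06470287e+01,
        1.71094062e-02,  8.85896181e-03,  3.83790450e-06]), 'eef_pos': array([ 0.2759789 , -0.58806376,  0.23051328]), 'eef_rot': array([ 9.76025893e-01,  2.17653296e-01, -1.89424043e-04, -6.80794447e-04]), 'ft_force': array([ 0.99188908, -0.02029696, -0.12024566]), 'ft_torque': array([-0.0191275 , -0.02803834,  0.00744756]), 'gripper_force': 0.0, 'opening': 0.0850785241818446}
```

View pics/t1.png

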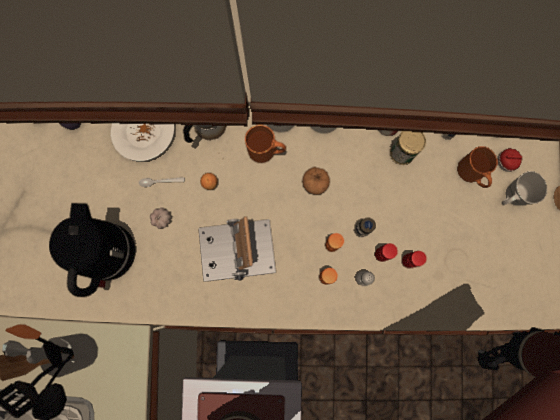

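View pics/s1.png

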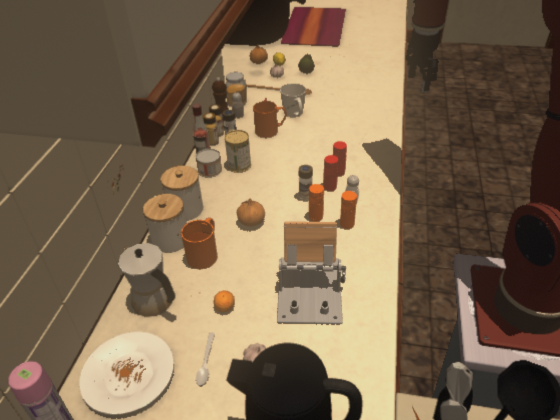

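Top view: stand plate (200–273, 222–280), tread leaning to the image right. Tall candidates: dark lid (366,227), grey shaker (365,277), orange (335,241) and (329,275), red (387,252) and (415,259). Only the dark-lidded glass one fits the jar. I'll confirm this in a crop and measure it.

```bash
cat > m.py <<'E'
from h import *
p=load('top')['p'];q=load('side')['p']
A=cv2.resize(p[205:295,310:430],None,fx=6.6,fy=6.6,interpolation=cv2.INTER_CUBIC)[:300*2,:800]
B=cv2.resize(p[210:290,190:290],None,fx=4,fy=4,interpolation=cv2.INTER_CUBIC)
C=cv2.resize(q[130:330,260:380],None,fx=3,fy=3,interpolation=cv2.INTER_CUBIC)
D=cv2.resize(p[205:295,320:430],None,fx=4,fy=3.1,interpolation=cv2.INTER_CUBIC)
can=np.zeros((600,800,3),np.uint8);can[:320,:400]=B;can[320:599,:440]=D[:279];can[:,440:]=C
can[:320,400:440]=0
cv2.imwrite('pics/c1.png',can)
for n,u,v in [('top',366,226),('top',365,277),('top',335,241),('top',329,275),('top',387,252),('top',415,259),('top',209,181),('top',160,217),('top',316,180),('side',306,170),('side',352,182),('side',310,232),('side',290,230),('side',330,230),('top',251,241)]:
    print(n,u,v,world(n,u,v).round(3)[0])
# depth-based cloud of the stand
for n,(u0,u1,v0,v1) in {'top':(195,290,210,290),'side':(270,350,215,325)}.items():
    V,U=np.mgrid[v0:v1,u0:u1];P=world(n,U.ravel(),V.ravel())
    np.save(f'pics/cloud_{n}.npy',P)
    for lo,hi in((.004,.014),(.05,.08),(.085,.12),(.12,.15),(.15,.165),(.165,.2)):
        s=P[(P[:,2]>lo)&(P[:,2]<hi)]
        if len(s)>3: print(n,lo,len(s),'min',np.percentile(s,1,0).round(3),'max',np.percentile(s,99,0).round(3),'mean',s.mean(0).round(3))
V,U=np.mgrid[215:240,352:380];P=world('top',U.ravel(),V.ravel());s=P[P[:,2]>.095];print('jar',len(s),s.min(0).round(3),s.max(0).round(3),np.median(s,0).round(3))
E
python3 m.py
```

```text
top 366 226 [ 0.559 -0.314  0.111]
top 365 277 [ 0.43  -0.315  0.09 ]
top 335 241 [ 0.519 -0.235  0.111]
top 329 275 [ 0.433 -0.221  0.108]
top 387 252 [ 0.494 -0.369  0.105]
top 415 259 [ 0.478 -0.442  0.105]
top 209 181 [0.683 0.103 0.045]
top 160 217 [0.579 0.231 0.048]
top 316 180 [ 0.687 -0.188  0.071]
side 306 170 [ 0.56  -0.308  0.108]
side 352 182 [ 0.431 -0.307  0.082]
side 310 232 [ 0.505 -0.006  0.165]
side 290 230 [ 0.55  -0.002  0.168]
side 330 230 [ 0.461 -0.015  0.169]
top 251 241 [ 0.526 -0.015  0.004]
top 0.004 3043 min [ 0.41  -0.102  0.004] max [0.595 0.126 0.014] mean [0.498 0.022 0.009]
top 0.05 78 min [ 0.419 -0.009  0.061] max [0.567 0.042 0.08 ] mean [0.48  0.018 0.076]
top 0.085 219 min [ 0.43  -0.003  0.085] max [0.572 0.038 0.12 ] mean [0.499 0.015 0.101]
top 0.12 200 min [ 0.446 -0.012  0.121] max [0.559 0.016 0.149] mean [0.502 0.002 0.135]
top 0.15 91 min [ 0.448 -0.016  0.15 ] max [0.561 0.001 0.165] mean [ 0.506 -0.007  0.158]
top 0.165 308 min [ 0.449 -0.031  0.166] max [ 0.564 -0.005  0.187] mean [ 0.505 -0.018  0.179]
side 0.004 3243 min [ 0.419 -0.218  0.004] max [0.584 0.131 0.013] mean [0.498 0.041 0.009]
side 0.05 246 min [ 0.419 -0.199  0.051] max [0.57 0.05 0.08] mean [0.486 0.02  0.072]
side 0.085 688 min [0.432 0.001 0.085] max [0.57  0.042 0.119] mean [0.503 0.016 0.104]
side 0.12 683 min [ 0.447 -0.011  0.12 ] max [0.563 0.019 0.15 ] mean [0.505 0.004 0.135]
side 0.15 346 min [ 0.447 -0.018  0.15 ] max [0.564 0.006 0.165] mean [ 0.505 -0.006  0.157]
side 0.165 503 min [ 0.449 -0.027  0.165] max [ 0.565 -0.     0.186] mean [ 0.506 -0.013  0.176]
jar 205 [ 0.386 -0.339  0.096] [ 0.584 -0.099  1.264] [ 0.563 -0.318  0.106]
```

View pics/c1.png

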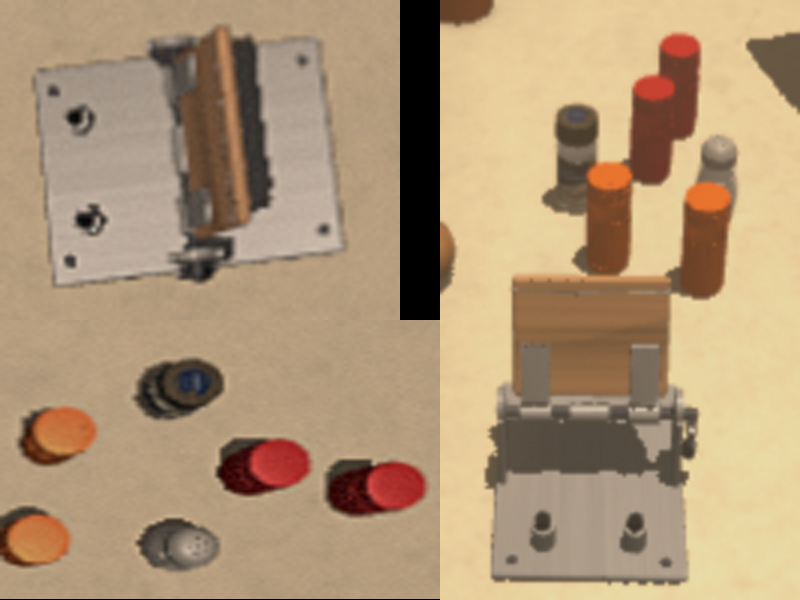

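The crop confirms it: the dark-lidded glass jar is top (367,225) and the shaker is (365,277); the orange and red ones don't count. Next I compute the stand pose and jar position and check them against the given sizes.

```bash
cat > m2.py <<'E'
from h import *
c=world('top',[199.5,269.5,276.2,203.8],[227.5,219.5,272,281.2],z=.009)
print(c.round(3),np.linalg.norm(np.diff(c[[0,1,2,3,0]],axis=0),axis=1).round(3))
ax=(c[0]-c[1]+c[3]-c[2])[:2];ax/=np.linalg.norm(ax);yaw=np.arctan2(ax[1],ax[0])
o=c.mean(0)[:2]-0.005*ax;print('origin',o.round(4),'x axis',ax.round(4),yaw)
# cloud check in the stand frame
for n in('top','side'):
    P=np.load(f'pics/cloud_{n}.npy');d=P[:,:2]-o;X=d@ax;Y=d@np.array([-ax[1],ax[0]])
    s=(P[:,2]>.004)&(P[:,2]<.014);s&=(abs(X)<.12)&(abs(Y)<.09);print(n,'plate',np.percentile(X[s],[.5,99.5]).round(3),np.percentile(Y[s],[.5,99.5]).round(3))
    s=(P[:,2]>.12)&(P[:,2]<.2);print(' tread',np.percentile(Y[s],[1,99]).round(3),'topedge z',np.percentile(P[s,2],99).round(3))
    for z in(.125,.14,.155,.17):
        t=s&(abs(P[:,2]-z)<.006);print('  z',z,'X',np.percentile(X[t],[5,50,95]).round(3))
print('jar top',world('top',367.5,225,z=.105),'side lid',world('side',260+(577-440)/3,130+115/3,z=.105))
V,U=np.mgrid[215:240,354:380]
P=world('top',U.ravel(),V.ravel());s=P[(P[:,2]>.1)&(P[:,2]<.12)];print('lid',s.min(0),s.max(0),len(s))
V,U=np.mgrid[160:200,294:318]
P=world('side',U.ravel(),V.ravel());s=P[(P[:,2]>.03)&(P[:,2]<.12)];print('side',np.percentile(s,[2,98],axis=0).round(3))
E
python3 m2.py
```

```text
[[ 0.559  0.129  0.009]
 [ 0.586 -0.065  0.009]
 [ 0.442 -0.087  0.009]
 [ 0.412  0.109  0.009]] [0.195 0.146 0.199 0.148]
origin [0.5004 0.0167] x axis [-0.1467  0.9892] 1.7180296555980585
top plate [-0.105  0.106] [-0.079  0.083]
 tread [-0.059  0.058] topedge z 0.187
  z 0.125 X [-0.014 -0.011 -0.008]
  z 0.14 X [-0.02  -0.017 -0.014]
  z 0.155 X [-0.025 -0.023 -0.021]
  z 0.17 X [-0.032 -0.029 -0.026]
side plate [-0.078  0.109] [-0.076  0.072]
 tread [-0.061  0.057] topedge z 0.185
  z 0.125 X [-0.014 -0.01  -0.004]
  z 0.14 X [-0.02  -0.016 -0.011]
  z 0.155 X [-0.026 -0.022 -0.018]
  z 0.17 X [-0.032 -0.027 -0.023]
jar top [[ 0.56280947 -0.31917703  0.105     ]] side lid [[ 0.56303144 -0.31918773  0.105     ]]
lid [ 0.54446941 -0.33864737  0.10033827] [ 0.58388001 -0.29966894  0.11192386] 197
side [[ 0.519 -0.331  0.035]
 [ 0.58  -0.216  0.108]]
```

```bash
cat >> h.py <<'E'
from scipy.spatial.transform import Rotation as Ro
O=np.array([.5004,.0167]);AX=np.array([-.1467,.9892]);AY=np.array([-AX[1],AX[0]])
def quat(sgn=1):
    x=np.r_[sgn*AX,0];z=np.array([0,0,-1.]);return Ro.from_matrix(np.c_[x,np.cross(z,x),z]).as_quat()
def W(X,Y,z): return np.r_[O+X*AX+Y*AY,z]
def S(): return readout.sense()
E
python3 - <<'E'
from h import *
for s in(1,-1):
    print(s,[None if (j:=manip.solve_ik(p,quat(s))) is None else np.round(j,2) for p in (W(-.09,0,.26),W(.055,0,.15),[.563,-.319,.06],W(.065,0,.13))])
q=quat(-1) 
j=manip.solve_ik(W(-.09,0,.26),quat(1));k=manip.solve_ik(W(-.09,0,.26),quat(-1))
sg=1 if k is None or (j is not None and abs(j[6])<abs(k[6])) else -1
print('sign',sg);open('sg','w').write(str(sg))
manip.grip(0.0);print(S()['time'])
manip.move_ptp(W(-.09,0,.26),quat(sg));print(S()['time'],S()['eef_pos'])
manip.movel(W(-.09,0,.15));s=S();print(s['time'],s['eef_pos'],s['ft_force'],s['opening'])
E
```

```text
1 [array([ 0.54,  0.08, -0.51,  1.72,  0.04,  1.35,  0.17]), array([ 0.45,  0.15, -0.73,  1.9 ,  0.11,  1.13, -0.17]), array([ 0.69,  0.48, -0.31,  1.64,  0.17,  1.05,  0.47]), array([ 0.45,  0.18, -0.76,  1.92,  0.14,  1.09, -0.22])]
-1 [None, None, array([ 0.37,  0.46,  0.1 ,  1.66, -0.05,  1.02, -2.51]), None]
sign 1
0.8667
2.9167 [ 0.51353996 -0.07386386  0.25980927]
3.8 [ 0.5141846  -0.07242405  0.15084841] [ 0.91645847 -0.79434195 -0.11525637] -0.00025031918751426685
```

```bash
python3 - <<'E'
from h import *
f0=S()['ft_force'];X=-.09;peak=0
while X<.075:
    X+=.004
    manip.movel(W(X,0,.15),rate=.035);s=S();f=(s['ft_force']-f0)
    fx=f[:2]@AX;print(round(X,3),round((s['eef_pos'][:2]-O)@AX,4),round(fx,1),round(f[2],1),round(s['time'],2))
    if np.linalg.norm(f)>18: print('STOP');break
    peak=min(peak,fx)
    if X>.03 and peak<-2 and abs(fx)<.6: break
manip.movel(W(X-.03,0,.2),rate=.2);manip.hold(.8)
p,d,m=shot('side');c=cv2.resize(p[200:335,230:390],None,fx=3,fy=3);cv2.imwrite('pics/s2.png',c);print(S()['time'])
E
```

```text
-0.086 -0.0858 1.5 -0.8 4.07
-0.082 -0.0817 0.7 -0.5 4.33
-0.078 -0.0777 0.1 0.3 4.6
-0.074 -0.0737 0.8 -0.1 4.87
-0.07 -0.0697 1.5 -0.1 5.13
-0.066 -0.0658 1.0 0.4 5.4
-0.062 -0.0617 1.2 1.0 5.67
-0.058 -0.0577 0.8 0.5 5.93
-0.054 -0.0537 0.3 0.2 6.2
-0.05 -0.0504 -1.9 0.2 6.47
-0.046 -0.0474 -6.4 2.3 6.73
-0.042 -0.0437 -6.3 4.6 7.0
-0.038 -0.0396 -6.1 6.0 7.27
-0.034 -0.0354 -5.7 4.8 7.53
-0.03 -0.0312 -4.5 2.5 7.8
-0.026 -0.0273 -4.6 6.1 8.07
-0.022 -0.0233 -5.8 10.6 8.33
-0.018 -0.0192 -5.4 12.4 8.6
-0.014 -0.015 -4.3 10.7 8.87
-0.01 -0.0108 -4.6 5.4 9.13
-0.006 -0.0071 -5.2 4.7 9.4
-0.002 -0.0029 -3.7 4.4 9.67
0.002 0.0013 -2.7 2.5 9.93
0.006 0.0056 -2.3 1.7 10.2
0.01 0.01 -2.7 -0.4 10.47
0.014 0.0142 -1.3 -0.1 10.73
0.018 0.0186 -0.7 0.1 11.0
0.022 0.0227 0.2 0.1 11.27
0.026 0.0266 0.6 -0.1 11.53
0.03 0.0304 1.2 1.0 11.8
0.034 0.0343 0.6 -1.4 12.07
0.038 0.0383 1.5 0.7 12.33
0.042 0.0423 0.3 -0.7 12.6
13.8917
```

View pics/s2.png

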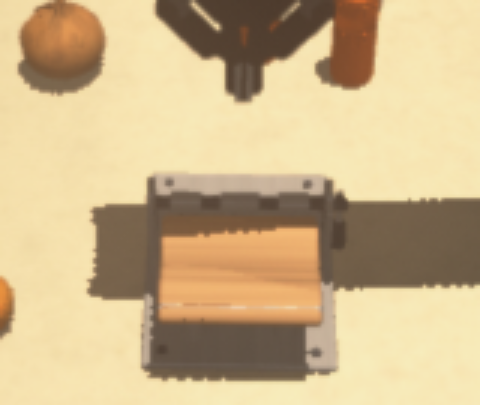

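The crop shows the tread lying down over the +x half of the plate (crop 160–320, 225–320), so it snapped. Now I measure its height and press.

```bash
python3 - <<'E'
from h import *
V,U=np.mgrid[270:312,280:345];P=world('side',U.ravel(),V.ravel());d=P[:,:2]-O;X=d@AX;Y=d@AY
for a in(.03,.05,.07,.09,.105):
    t=(abs(X-a)<.008)&(abs(Y)<.05);print(a,t.sum(),np.median(P[t,2]).round(4))
t=P[:,2]>.05;print(np.percentile(X[t],[1,99]),np.percentile(Y[t],[1,99]))
manip.movel(W(.04,0,.2),rate=.2);manip.movel(W(.04,0,.1),rate=.12);manip.hold(.2)
f0=np.mean([S()['ft_force'] for _ in range(3)],0);z=.1;log=[]
while z>.05:
    z-=.001 if z>.0 else 0
    manip.movel(W(.04,0,z),rate=.02);s=S();f=s['ft_force']-f0
    print(round(z,4),round(s['eef_pos'][2],4),f.round(1),round(s['time'],2))
    if f[2]>16: break
E
```

```text
0.03 234 0.0799
0.05 238 0.0794
0.07 344 0.0783
0.09 315 0.0786
0.105 274 0.0789
[0.01046774 0.11932597] [-0.06788583  0.06707627]
0.099 0.099 [-0.6 -1.2 -0.6] 15.62
0.098 0.0979 [ 0.7 -2.1  0.4] 15.87
0.097 0.0969 [-0.3 -1.5  0.8] 16.12
0.096 0.0959 [-0.  -0.4  0. ] 16.37
0.095 0.0949 [-0.1 -1.6 -0.7] 16.62
0.094 0.0939 [-0.4 -0.5  1. ] 16.87
0.093 0.0929 [ 0.8 -0.2  0.2] 17.12
0.092 0.0919 [-0.5 -0.5  0.1] 17.37
0.091 0.0909 [-0.5 -1.7  0.5] 17.62
0.09 0.0899 [ 0.1 -1.3  0.6] 17.87
0.089 0.0889 [-0.5 -0.7  0.6] 18.12
0.088 0.088 [-0.1 -0.2 -0.2] 18.37
0.087 0.0869 [ 0.7 -0.1  0.3] 18.62
0.086 0.0859 [ 1.3 -1.4 -0.5] 18.87
0.085 0.0849 [-0.4 -1.5 -0.2] 19.12
0.084 0.0839 [-0.8  0.3  1.2] 19.37
0.083 0.0829 [-0.9 -0.3  0. ] 19.62
0.082 0.0819 [-0.3 -1.  -0.4] 19.87
0.081 0.0809 [ 0.6 -1.2  0.4] 20.12
0.08 0.0802 [-0.1 -1.5  1.6] 20.37
0.079 0.0796 [-3.2 -1.1  9. ] 20.62
0.078 0.0789 [-3.6 -0.1 11.8] 20.87
0.077 0.0779 [-3.9 -0.6 12.6] 21.12
0.076 0.077 [-3.8 -1.3 13.2] 21.37
0.075 0.0759 [-3.7 -1.1 12.9] 21.62
0.074 0.075 [-4.4 -1.6 12.8] 21.87
0.073 0.074 [-3.8 -1.7 12.9] 22.12
0.072 0.073 [-3.9 -1.  12.6] 22.37
0.071 0.0719 [-3.1 -2.3 12.7] 22.62
0.07 0.0714 [-5.9 -2.2 17.2] 22.87
```

```bash
python3 - <<'E'
from h import *
z=.07
for i in range(6):
    z-=.0004
    manip.movel(W(.04,0,z),rate=.02);s=S();f=s['ft_force']-np.array([0,0,-.1])
    print(round(z,4),round(s['eef_pos'][2],4),f.round(1),round(s['time'],2))
    if f[2]>22: break
manip.hold(.2);print(S()['eef_pos'][2],S()['ft_force'])
manip.movel(W(.04,0,.12),rate=.15)
manip.movel(W(-.03,0,.26),rate=.25)
p,d,m=shot('side')
V,U=np.mgrid[270:316,280:345];P=world('side',U.ravel(),V.ravel());d=P[:,:2]-O;X=d@AX;Y=d@AY
for a in(.03,.05,.07,.09,.105):
    t=(abs(X-a)<.008)&(abs(Y)<.05);print(a,t.sum(),np.median(P[t,2]).round(4))
print(S()['time'])
E
```

```text
0.0696 0.0711 [-6.8 -1.2 20.2] 23.12
0.0692 0.071 [-7.7 -0.9 23.4] 23.37
0.07099027694180335 [-7.42045709 -1.10633402 22.84001114]
0.03 231 0.072
0.05 237 0.0721
0.07 266 0.0714
0.09 423 0.0697
0.105 258 0.0714
24.8833
```

The step is home: 8 mm of travel, the force then jumped, and the depth drop agrees. Now the jar.

```bash
python3 - <<'E'
from h import *
x,y=.563,-.319;q=quat(1)
manip.move_ptp([x,y,.2],q);manip.grip(.07,25)
manip.movel([x,y,.055],rate=.12);s=S();print(s['time'],s['eef_pos'],s['ft_force'])
manip.grip(0.0,25);s=S();print(s['time'],s['opening'],s['gripper_force'],s['ft_force'])
manip.movel([x,y,.075],rate=.05);s=S();print(s['opening'],s['ft_force'])
manip.movel([x,y,.26],rate=.15)
p,d,m=shot('side');cv2.imwrite('pics/s3.png',p[60:330,180:440]);print(S()['time'],S()['opening'])
E
```

```text
28.1167 [ 0.5635806  -0.31925641  0.0559342 ] [ 0.2747225  -0.37488646  0.02767432]
28.4833 0.04011597618570841 25.75450341682881 [0.05733443 0.40995281 3.48195002]
0.04001738309708619 [-0.75314917  0.43991616 -2.10416558]
30.4667 0.04048279578260012
```

View pics/s3.png

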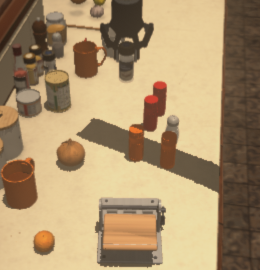

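The jar hangs upright in the gripper and its neighbours are undisturbed. Now I place it.

```bash
python3 - <<'E'
from h import *
manip.movel(W(.065,0,.26),rate=.15,rot=quat(1));manip.movel(W(.065,0,.14),rate=.1);manip.hold(.2)
f0=np.mean([S()['ft_force'] for _ in range(4)],0);z=.14;print(f0,S()['time'])
while z>.118:
    z-=.001;manip.movel(W(.065,0,z),rate=.02);s=S();f=s['ft_force']-f0
    print(round(z,3),round(s['eef_pos'][2],4),f.round(1))
    if f[2]>2.5: break
p,d,m=shot('side');cv2.imwrite('pics/s4.png',cv2.resize(p[150:335,210:400],None,fx=3,fy=3));print(s['time'])
E
```

```text
[ 0.50505643  0.20249973 -1.01989586] 34.875
0.139 0.139 [-0.2 -0.6 -0.3]
0.138 0.1379 [-0.9 -0.1  0.7]
0.137 0.1369 [-0.1 -0.4  0.3]
0.136 0.1359 [ 0.7  0.  -0.9]
0.135 0.1349 [-0.5  0.4 -0.5]
0.134 0.1339 [-0.6 -1.7 -1.4]
0.133 0.1329 [-0.8 -1.1 -0.3]
0.132 0.132 [ 0.3 -1.2 -0.2]
0.131 0.1309 [-0.6  0.4  0.5]
0.13 0.1299 [-0.8 -0.7 -0.5]
0.129 0.1289 [-0.4  0.1 -1. ]
0.128 0.1281 [-0.9 -0.3  1.2]
0.127 0.1273 [-2.   0.2  4.9]
38.125
```

View pics/s4.png

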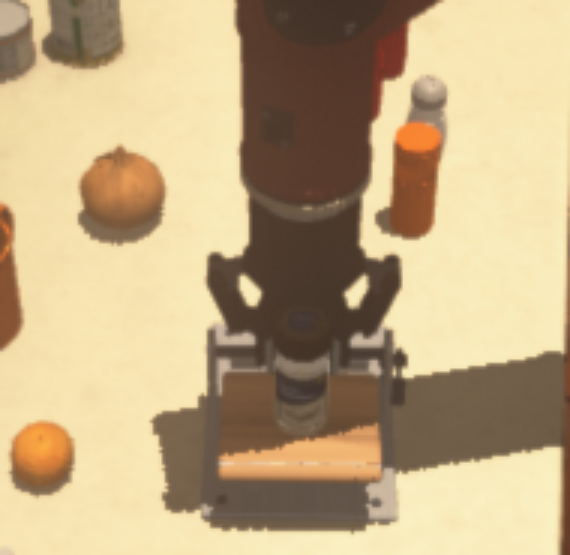

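The jar stands upright on the tread, mid-width, at contact (crop 300,400). I'll release it, retreat and check.

```bash
python3 - <<'E'
from h import *
manip.grip(.066);manip.hold(.2);x=S()['eef_pos']
manip.movel([x[0],x[1],.27],rate=.1);manip.movel(W(-.1,0,.3),rate=.2);manip.hold(.3)
p,d,m=shot('side');q,_,_=shot('top');cv2.imwrite('pics/s5.png',np.hstack([cv2.resize(p[190:335,230:390],None,fx=2.4,fy=2.4),cv2.resize(q[200:345,180:340],None,fx=2.4,fy=2.4)]))
for n,(u0,u1,v0,v1) in {'side':(285,340,240,312),'top':(200,275,220,290)}.items():
    V,U=np.mgrid[v0:v1,u0:u1];P=world(n,U.ravel(),V.ravel());D=P[:,:2]-O;X=D@AX;Y=D@AY
    t=(P[:,2]>.165)&(P[:,2]<.2)&(X>.02)&(abs(Y)<.05);print(n,t.sum(),np.c_[X,Y,P[:,2]][t].min(0).round(3),np.c_[X,Y,P[:,2]][t].max(0).round(3))
    t=(P[:,2]>.085)&(P[:,2]<.12)&(X>.02)&(abs(Y)<.05);print(' low',t.sum(),np.c_[X,Y][t].mean(0).round(3))
    t=(abs(X-.1)<.01)&(abs(Y)<.05);print(' tread',np.median(P[t,2]))
print(S()['time'])
E
```

```text
side 263 [ 0.045 -0.025  0.165] [0.089 0.013 0.181]
 low 182 [ 0.082 -0.002]
 tread 0.07112136274303582
top 210 [ 0.046 -0.026  0.166] [0.08  0.014 0.181]
 low 47 [0.053 0.009]
 tread 0.0705382487725349
41.7167
```

View pics/s5.png

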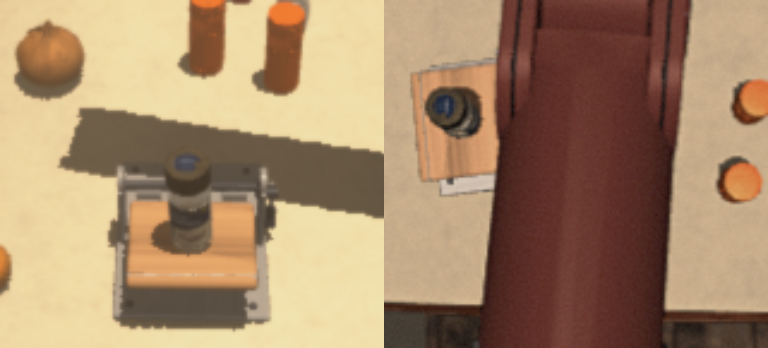

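The jar stands upright near (X 0.065, Y −0.005) on the level, seated tread, and the arm is clear. Handing in.

```bash
python3 -c "
from plant import manip
print(manip.finish_job())"
```

```text
the job is handed in; nothing more can be done
None
```

The step is snapped down and pressed home (about 25 N at most on the stand), the jar stands upright about 5 mm from the middle of the tread, and the job was handed in at about 42 s; no verdict came back.

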